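# Set the moulding length stop at its brass preset

## Robot

A 7-joint arm with a two-finger parallel gripper is mounted at the origin on the work surface; the furniture and walls round the work are solid. World frame = base frame: x ahead of the robot, y to its left, z up, the work surface at z = 0. Lengths are in m, angles in rad, forces in N, time in s.
With the tool pointing down it reaches from about 0.425 to 0.925 m from the base axis. Payload 6.8 kg.
Tool frame: the origin (TCP) lies at the very end of the fingers, on their centre line; the grasp point (between the pads) lies 19 mm behind it; z points along the fingers, y is the line along which they close (so a half turn about z gives the same grasp; the last joint's range is limited). The gripper opens to 85 mm and grips with 20 to 120 N. Pads are 22 mm wide; open, the fingers measure 114 mm over their backs; the gripper's body (76 mm by 85 mm) begins 54 mm behind the grasp point. The pads swing forward as they close: fully open they stand 13 mm farther back than shut.
Start: joints at [1.197, 0.477, 0.022, 1.555, -0.011, 1.109, -0.083], TCP at [0.177, -0.651, 0.231] pointing down, gripper open.
Joint ranges: [-2.96, 2.96], [-0.34, 2.1], [-1.41, 1.46], [0.24, 2.44], [-1.37, 4.51], [0.17, 1.92], [-2.96, 2.96]. Speed limits (rad/s): [2.39, 2.39, 3.14, 3.14, 3.14, 3.14, 3.14].

## Interface

Orientations are given as a unit quaternion [w, x, y, z].
In Python, from station import bot gives the robot as it stands.
- The arm moves only by the shell command python3 nudge.py [FORCE], which reads ROWS from standard input. ROWS is a JSON list of rows, 1 to 20 of them, each an object with the fields xyz (a list: dx, dy, dz in shares of the most that a row can go, 1 being 50 mm), rz (a turn about the tool's z in units of 0.1 rad), jaw (the opening from 0.0 (shut) to 1.0 (fully open)); a field left out counts as zero (the opening has to be given); each row shifts and turns the commanded pose from where the row before left it, along the tool's axes as they then stand; what a row does not reach is not made up. A row lasts 1/10 s, in which the tool goes at most 0.05 m and 0.15 rad, less where a joint would pass 70% of its speed; a pose out of reach is approached as far as the arm can. The fingers move at their own pace and stop on an object; FORCE is the grip in N (left out, the last holds). Time passes only in rows, so rows that do not move let the fingers close. It prints the time, the measured TCP pose, the force, the opening and the grip force at its end. Input that does not fit is refused with a message, and nothing moves.
- bot.get_obs(): the state, without advancing time (a new reading comes with each control period).
- bot.read_camera(name): name is "scene" or "top" or "wrist"; returns the picture (400x640x3 uint8, blue, green, red); there is no depth.
- bot.camera_info(name): a dict with "vertical_fov" (degrees; the focal length in pixels is half the picture's height over the tangent of half this angle, whatever the lens; pixels are square), "cx", "cy" (the principal point, pixels), "k1" (the pictures are not rectified: a ray, as slopes to the right and down, at radius r is drawn at 1 + k1 r^2 times it, then the intrinsics apply), "view" (4x4, takes a point from world to camera coordinates); the wrist camera has in their place "hand_eye" (4x4, takes a point from camera to tool coordinates, whose origin is the TCP and whose axes are the flange's). Camera axes: x right, y up, looking along -z (the intrinsics and any distortion apply to the point x, -y, -z); pixel columns grow to the right and rows downward; lengths in m; the calibration is good to about 2 mm. A picture is of the moment at which its call begins: read the wrist's pose just before it. camera_info takes no time and is no camera call.
- bot.hand_in(): hands the job in; it is judged then, once.
The state is a dict: "t": time; "q": joint angles; "joint_vel": joint speeds; "joint_torque": joint torques, N m; "eef_pos": TCP position; "tool_rot": TCP orientation; "contact_force": force on the tool from outside, world axes, zero at the start; "torque": the same for the moment, N m; "gripper_width": opening from 0.0 (shut) to 1.0 (fully open); "grasp_force": force on a finger pad.
Only numpy, scipy, OpenCV 4.12 (cv2) and the standard library are available. Lean on these libraries where they do the work, as an engineer would, in place of code of your own. Each camera call takes 0.05 s, during which the arm holds its last target. There are 200 camera calls.

## Task

Set the length stop for the next batch of frame moulding: take the red T-key from its wooden block, push it fully home in the stop's square lock and turn it clockwise (seen from above) until the lock is free, and leave it in. Then take the stop by its black grip and slide it along the rail, past the black preset if that comes first, until its ball clicks into the notch of the brass preset; finish still holding the grip there, so that the moulding can be butted against the stop. Leave the other things on the bench where they are.

Things in the scene. Friction and masses are not known exactly. Their poses are not given: they have to be found in the camera images.
- length_rail: Fixed aluminium measuring rail, 480 mm long (along its y), lying across in front of the robot, with a timber bed and small mitre guide along its front. Origin on the bench near its middle; x points away from the robot, y to the robot's left (the way the stop slides), z up. It spans x -105 to +72 mm; all of it but the carriage is at most 55 mm high.
- stop_travel (a joint): Travel of the grey stop carriage (150 mm long, top plate 56 mm above the bench) along the rail's +y, in m: 0 parked and locked at the right-hand end, 0.28 at the end stop. About 2 N of friction; passing a notch takes about 8 N, and it clicks to the middle of a notch from about 5 mm either side. While locked it cannot be slid.
- grip_foot (a point): Foot of the upright black grip on the carriage, 26 mm across the rail (x) by 30 mm along it (y) and 42 mm tall, flat sides. This point is the middle of its underside (56 mm above the bench), axes as the rail's; it lies 50 mm further along +y and 35 mm further in +x than ball_axis. It moves with the carriage.
- ball_axis (a point): Point on the carriage top right over the spring ball under its front edge (small dark screw and white witness line). The stop is in a preset's notch when this point is straight over the rib gap in the middle of that preset. Moves with the carriage.
- brass_preset: Brass index block, 26 x 30 x 14 mm with two ribs on top and a brass thumbscrew towards the robot, clamped to the front of the rail. Origin at the middle of its underside; axes as the rail's. Its notch is at its middle (y = 0 in its frame). This is the wanted preset. It lies 75 to 275 mm along the rail from ball_axis as parked.
- black_preset: The same block in black, on the same rail: another size, not wanted now. It may lie before or after the brass one. The carriage can pass over it.
- lock_plug (a joint): Angle of the brass lock plug on the carriage, rad: starts at 0 to 0.1 (locked), grows as it is turned clockwise seen from above, ends at 1.3. The carriage is free from 1.1 on. It takes about 0.1 N m and stays where it is left.
- lock_face (a point): Centre of the mouth of the lock's square socket, on the carriage top, 74 mm above the bench, 100 mm from the grip along the rail's -y and 35 mm to its +x. The socket is 10.5 mm square, 30 mm deep, straight down; its sides are parallel to the rail's axes turned clockwise by the lock angle.
- t_key: T-key standing upright in its block, about 90 g: 9 mm square steel shank, origin at the middle of its tip, z up; a round shoulder (19 mm across) 28 mm above the tip; a red crossbar 56 x 16 x 16 mm along x, its middle 63 mm above the tip. Shank sides are parallel to x and y: it fits the socket in four ways. Fully home, the shoulder sits on the lock face.
- key_block: Fixed wooden tool block 64 x 64 x 40 mm with the key standing in its middle hole (32 mm deep, 10.5 mm square; the shoulder rests on the block's top). Origin at the middle of its underside.
- tape_roll: Roll of masking tape lying flat on the bench, 94 mm across, 25 mm high; not part of the job. Origin at the middle of its underside.
- tape_measure: Yellow pocket tape measure, 30 x 70 x 54 mm, standing on the bench; not part of the job. Origin at the middle of its underside.

How it is judged:
On the way, in this order (a step that is already met when the one before it is completed fails the run):
1. the T-key is fully home in the lock (horizontal distance between t_key and lock_face below 0.004 m and z of t_key in the frame of lock_face below -0.0245 m and angle between t_key's own z axis and vertical below 0.12 rad), for 0.2 s.
2. the lock is turned free with the key in it (value of joint lock_plug above 1.1 rad and z of t_key in the frame of lock_face below -0.022 m), for 0.2 s.
3. the stop, held by its grip, sits in the brass preset's notch (y of ball_axis in the frame of brass_preset between -0.0025 and 0.0025 m and contact force between the fingers and stop_grip above 1 N), for 0.3 s.
At the end, for the whole second after the job is handed in: The stop's ball sits in the notch of the brass preset (within 2.5 mm of its middle along the rail), at rest, with the fingers holding the black grip (over 1 N); the lock stands free (beyond 1.05 rad) and the T-key is still in it (tip at least 20 mm below the lock face) (all of step 3 and velocity of joint stop_travel between -0.01 and 0.01 m/s and value of joint lock_plug above 1.05 rad and z of t_key in the frame of lock_face below -0.02 m and horizontal distance between t_key and lock_face below 0.006 m); the arm keeps its last pose, push and grip.
It fails at once if the masking tape roll or the tape measure is pushed about (over 20 mm) (distance of any of tape_roll, tape_measure from where it was at the start of the episode above 0.02 m).
It also fails if it takes over 64 s, if anything falls off the work surface, if the arm or the gripper's body presses on something with over 40 N, if the wrist force passes 120 N, or if a joint passes its speed limit or range.

## Working session

There is one attempt and no reset: what is moved stays moved. The work goes in short steps, Python scripts to look and compute and a shell command to move; the robot and the scene stay as the last step left them, time stands still between calls to the robot, and variables do not carry over. Pictures are saved under pics/ and viewed, at most 10 in all, crops included, and the job is handed in when it is done.

```bash
ls; mkdir -p pics; cat > h.py <<'E'
import numpy as np, cv2
from station import bot
def snap(n,f):
    o=bot.get_obs(); im=np.array(bot.read_camera(n)); cv2.imwrite('pics/'+f,im); return im,o
def Rq(q):
    from scipy.spatial.transform import Rotation as R
    return R.from_quat([q[1],q[2],q[3],q[0]]).as_matrix()
def cam(n,o=None):
    c=bot.camera_info(n); f=200/np.tan(np.radians(c['vertical_fov'])/2)
    if n=='wrist':
        T=np.eye(4);T[:3,:3]=Rq(o['tool_rot']);T[:3,3]=o['eef_pos']; M=T@np.array(c['hand_eye'])
    else: M=np.linalg.inv(np.array(c['view']))
    return c,f,M
def pix2z(n,u,v,z,o=None):
    c,f,M=cam(n,o); K=np.array([[f,0,c['cx']],[0,f,c['cy']],[0,0,1.]])
    p=cv2.undistortPoints(np.array([[[u,v]]],float),K,np.array([c['k1'],0,0,0.]) ,None)[0,0] if c['k1'] else np.array([(u-c['cx'])/f,(v-c['cy'])/f])
    d=M[:3,:3]@np.array([p[0],-p[1],-1]); s=(z-M[2,3])/d[2]; return M[:3,3]+s*d
def w2pix(n,P,o=None):
    c,f,M=cam(n,o); q=np.linalg.inv(M)@np.append(P,1); a=np.array([q[0],-q[1]])/-q[2]; a=a*(1+c['k1']*(a@a)); return a*f+[c['cx'],c['cy']]
E
python3 - <<'E'
from h import *
for n in('scene','top'): snap(n,n+'.png')
for n in('scene','top','wrist'): c=bot.camera_info(n); print(n,{k:np.round(v,3).tolist() for k,v in c.items() if k!='name'})
print(bot.get_obs())
E
```

```text
nudge.py
pics
station.py
scene {'vertical_fov': 44.387, 'cx': 330.747, 'cy': 203.527, 'k1': -0.088, 'view': [[0.594, -0.804, 0.02, -0.395], [0.454, 0.356, 0.817, -0.191], [-0.664, -0.476, 0.577, -1.018], [0.0, 0.0, 0.0, 1.0]]}
top {'vertical_fov': 54.026, 'cx': 319.74, 'cy': 199.919, 'k1': -0.017, 'view': [[-0.004, -1.0, 0.021, -0.191], [0.983, -0.0, 0.181, -0.426], [-0.181, 0.022, 0.983, -0.848], [0.0, 0.0, 0.0, 1.0]]}
wrist {'vertical_fov': 65.934, 'cx': 321.218, 'cy': 200.119, 'k1': -0.021, 'hand_eye': [[-0.001, 0.965, 0.261, 0.066], [1.0, 0.001, -0.0, -0.001], [-0.001, 0.261, -0.965, -0.142], [0.0, 0.0, 0.0, 1.0]]}
{'t': 0.1, 'q': array([ 1.19684705,  0.47769445,  0.02233443,  1.55635319, -0.01150347,
        1.10931613, -0.08310429]), 'joint_vel': array([-7.95679856e-04, -1.64761720e-03, -3.44195880e-05, -2.91132822e-03,
       -6.21951074e-04, -1.79112752e-03, -2.72298194e-03]), 'joint_torque': array([ 3.95666604e-03, -5.97760284e+01,  1.61340069e+00, -2.81953579e+01,
        1.27499897e-02,  5.03539690e-03,  5.17459705e-05]), 'eef_pos': array([ 0.17719488, -0.6507676 ,  0.23043794]), 'tool_rot': array([-8.05010346e-04,  9.91176763e-01,  1.32544142e-01, -1.64145140e-04]), 'contact_force': array([ 0.38971337,  0.32368068, -0.02019626]), 'torque': array([ 0.01555881, -0.00212266, -0.02420768]), 'grasp_force': 0.0, 'gripper_width': 1.0016258816193209}
```

View pics/top.png

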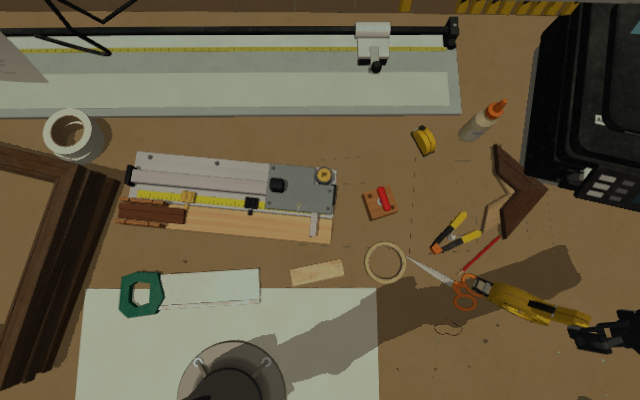

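View pics/scene.png

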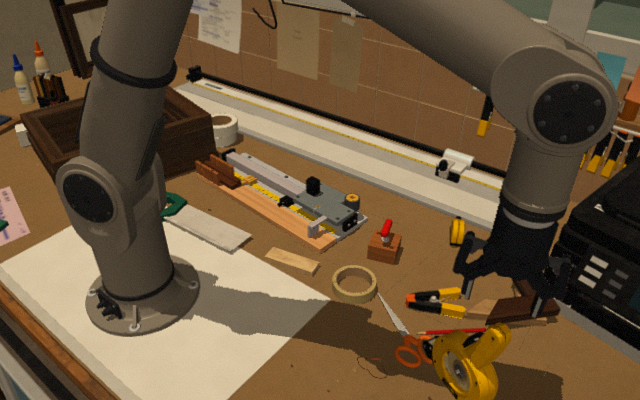

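The top view shows the grip near (278,185), the lock near (324,175), the key near (383,200), the brass preset near (188,198), the black preset near (251,205) and the tape roll at (385,263). I'll enlarge the work area next.

```bash
python3 - <<'E'
from h import *
im=cv2.imread('pics/top.png')[140:260,110:410]
# upsample 2.66
a=cv2.resize(im[0:110,:170],None,fx=4.7,fy=4.7,interpolation=3)[:, :799]
b=im
top=cv2.resize(im[:110],(780,286),interpolation=3)
sc=cv2.resize(cv2.imread('pics/scene.png')[140:270,190:410],(508,300),interpolation=3)
o=np.zeros((600,780,3),np.uint8);o[:286]=top;o[290:590,:508]=sc
cv2.imwrite('pics/crop.png',o)
for nm,u,v,z in [('key',383,199,.071+.008+.004),('lock',324,175,.074),('grip',278,185,.098),('brass',188,198,.05),('roll',385,263,.025)]: print(nm,pix2z('top',u,v,z).round(4))
E
```

```text
key [ 0.4202 -0.3281  0.083 ]
lock [ 0.4759 -0.2008  0.074 ]
grip [ 0.4478 -0.1018  0.098 ]
brass [0.4288 0.1027 0.05  ]
roll [ 0.2844 -0.3385  0.025 ]
```

View pics/crop.png

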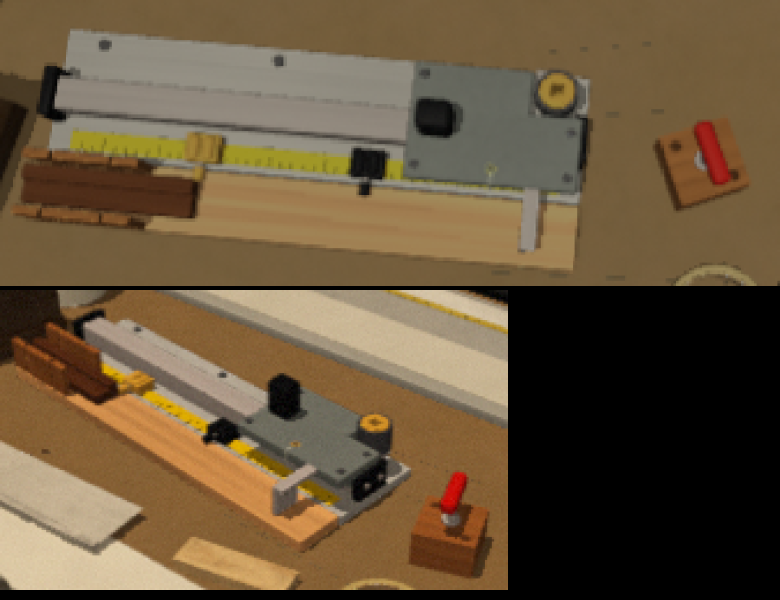

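The rows are not in the units I measure in: shifts go in shares of 50 mm and turns go in units of 0.1 rad. I convert before sending: 0.032 m is 0.64, -0.0248 m is -0.496, -0.1 rad is -1.

```bash
echo '[{"xyz":[0.64, -0.496, 0], "jaw":1}, {"xyz":[0.64, -0.496, 0], "jaw":1}, {"xyz":[0.64, -0.496, 0], "jaw":1}, {"xyz":[0.64, -0.496, 0], "jaw":1}, {"xyz":[0.64, -0.496, 0], "jaw":1}, {"xyz":[0.64, -0.496, 0], "jaw":1}, {"xyz":[0.64, -0.496, 0], "jaw":1}, {"xyz":[0.64, -0.496, 0], "jaw":1}, {"xyz":[0.64, -0.496, 0], "jaw":1}, {"xyz":[0.64, -0.496, 0], "jaw":1}, {"rz":-1, "jaw":1}, {"rz":-0.5, "jaw":1}, {"jaw":1}, {"jaw":1}]' | python3 nudge.py
python3 - <<'E'
from h import *
im,o=snap('wrist','w1.png'); print(o['eef_pos'],o['tool_rot'])
np.save('o1.npy',np.r_[o['eef_pos'],o['tool_rot']])
E
```

```text
t: 1.5
eef_pos: [0.4206, -0.328, 0.231]
tool_rot: [-0.0, 0.979, 0.205, -0.0]
contact_force: [0.5, 0.3, -0.1]
gripper_width: 0.998
grasp_force: 0.0
[ 0.42061739 -0.32802702  0.23104219] [-1.95113990e-04  9.78663097e-01  2.05471317e-01 -2.05138054e-04]
```

View pics/w1.png

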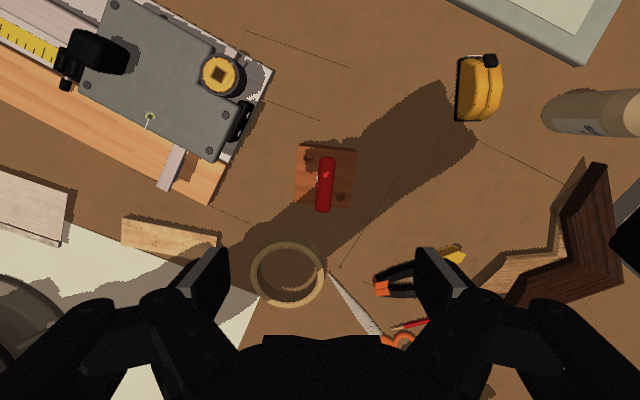

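The wrist view shows the red bar centred near (326,184), almost in line with tool x. The lock face is at (222,75), the grip near (95,50) and the ball screw near (150,117). I'll segment them to measure.

```bash
cat >> h.py <<'E'
def barfit(im,n,o,ztop):
    b,g,r=[im[...,i].astype(int) for i in range(3)]
    m=((r>70)&(r>2.6*g)&(r>2.6*b)).astype(np.uint8)
    k,lab,st,ce=cv2.connectedComponentsWithStats(m); i=1+np.argmax(st[1:,4]); v,u=np.nonzero(lab==i)
    return st[i],ce[i],np.array([pix2z(n,a,c,ztop,o)[:2] for a,c in zip(u,v)])
E
python3 - <<'E'
from h import *
a=np.load('o1.npy'); o=dict(eef_pos=a[:3],tool_rot=a[3:])
im=cv2.imread('pics/w1.png')
st,ce,P=barfit(im,'wrist',o,0.083)
r=cv2.minAreaRect((P*1e4).astype(np.float32)); print(st,ce,r,np.degrees(np.arctan2(*Rq(o['tool_rot'])[[1,0],0])))
w,vv=np.linalg.eigh(np.cov(P.T)); d=vv[:,1]; print('bar ang',np.degrees(np.arctan2(d[1],d[0])))
for nm,u,v,z in [('lock',222.5,75,.074),('screw',150,116,.056),('grip top?',97,50,.098)]: print(nm,pix2z('wrist',u,v,z,o))
print(w2pix('wrist',[.4206,-.328,.231],o))
print(w2pix('wrist',[.4206,-.328,.083],o))
cv2.imwrite('pics/c2.png',np.hstack([cv2.resize(im[50:250,140:240],(400,600*800//800),interpolation=3)[:600],cv2.resize(im[130:230,285:385],(400,600),interpolation=3)]))
E
```

```text
[315 156  21  57 888] [324.7972973  183.81081081] ((4241.97412109375, -3295.953369140625), (554.149658203125, 158.72463989257812), 17.4575138092041) 23.714187052028002
bar ang -162.30476073199506
lock [ 0.47851404 -0.20401575  0.074     ]
screw [ 0.41316807 -0.14388183  0.056     ]
grip top? [ 0.45597568 -0.10911053  0.098     ]
[322.29094021 253.03607028]
[321.73953922 187.40273967]
```

View pics/c2.png

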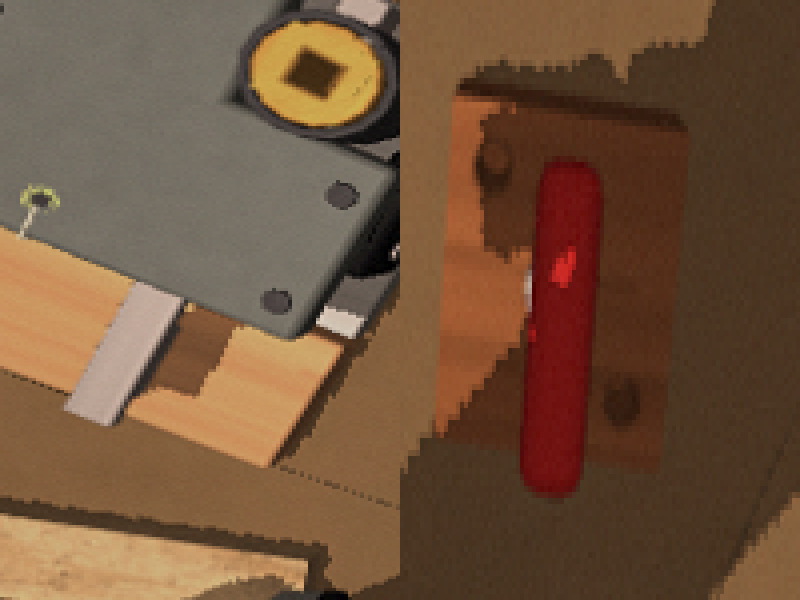

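Converted, 0.0257 m is 0.514, -0.0229 m is -0.458, 0.14 rad is 1.4.

```bash
echo '[{"xyz":[0.514, -0.458, 0.06], "jaw":1}, {"xyz":[0.514, -0.458, 0.06], "jaw":1}, {"xyz":[0.514, -0.458, 0.06], "jaw":1}, {"xyz":[0.514, -0.458, 0], "jaw":1}, {"rz":1.4, "jaw":1}, {"rz":1.4, "jaw":1}, {"rz":1.4, "jaw":1}, {"rz":1.3, "jaw":1}, {"jaw":1}, {"jaw":1}]' | python3 nudge.py
python3 - <<'E'
from h import *
im,o=snap('wrist','w2.png'); print(o['eef_pos'],o['tool_rot'],o['q'],np.degrees(np.arctan2(*Rq(o['tool_rot'])[[1,0],0])))
np.save('o2.npy',np.r_[o['eef_pos'],o['tool_rot']])
u,v=w2pix('wrist',[.4785,-.204,.074],o); print(u,v); u,v=int(u),int(v)
x0,y0=max(u-30,0),max(v-30,0)
A=cv2.resize(im,(480,300)); B=cv2.resize(im[v-35:v+35,u-35:u+35],(600,600),interpolation=3)[:, :]
out=np.zeros((600,800,3),np.uint8); out[:,200:]=B; 
full=cv2.resize(im,(800,500)); 
cv2.imwrite('pics/c3.png',np.vstack([full[:,:]])); cv2.imwrite('pics/c4.png',B)
E
```

```text
t: 2.55
eef_pos: [0.4779, -0.2028, 0.2223]
tool_rot: [0.0, 0.998, -0.066, -0.0]
contact_force: [0.8, -0.4, -0.2]
gripper_width: 0.998
grasp_force: 0.0
[ 0.47791362 -0.20278278  0.22228368] [ 4.81076878e-05  9.97838762e-01 -6.57099830e-02 -2.66889453e-05] [ 0.43107155  0.23949929 -0.17522898  1.92519121  0.049907    0.98104382
 -1.46933781] -7.535238796116314
322.73005671416087 186.43782326536848
```

View pics/c3.png

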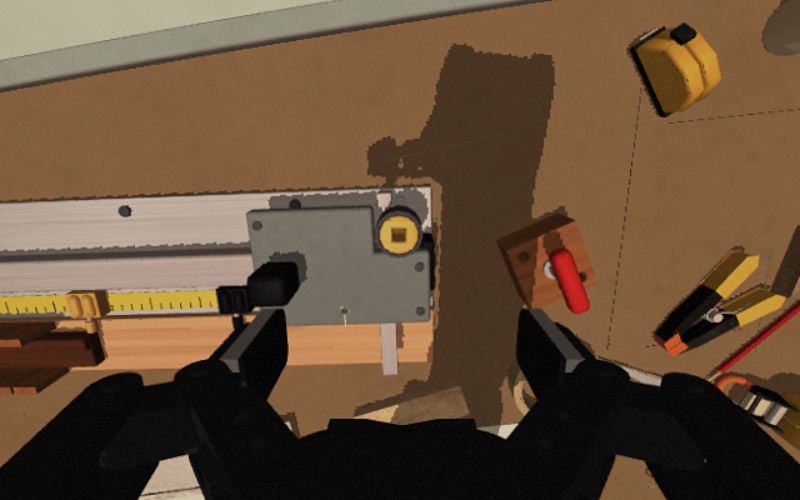

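View pics/c4.png

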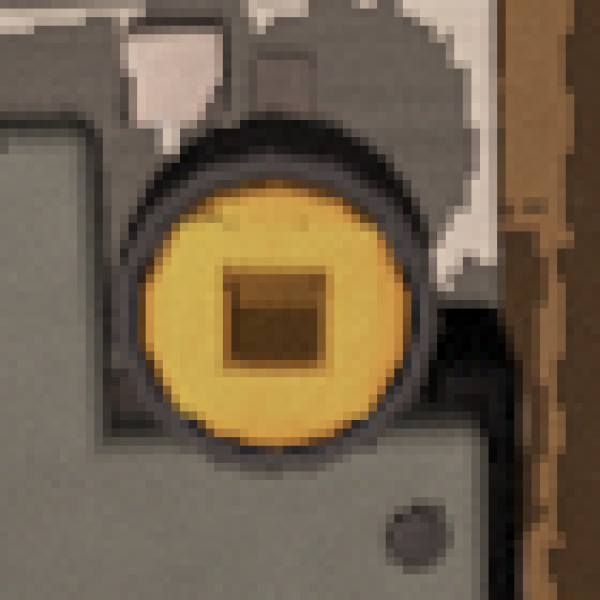

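The wrist view shows the socket's sides parallel to the image axes, so its yaw is about −7.5° and its centre is near (318.6,187.9). The brass preset's gap is near (70,243) and the ball screw near (276,250) in original pixels.

```bash
python3 - <<'E'
from h import *
a=np.load('o2.npy'); o=dict(eef_pos=a[:3],tool_rot=a[3:])
R=Rq(o['tool_rot'])
for nm,u,v,z in [('lock',318.6,187.9,.074),('screw',276,249.5,.056),('brass50',70,243,.05),('brass40',70,243,.04),('black45',186,239,.045)]:
    p=pix2z('wrist',u,v,z,o); print(nm,p.round(4),(R.T@(p-o['eef_pos'])).round(4))
E
echo '[{"xyz":[-0.184, 0.664, 0], "jaw":1}, {"xyz":[-0.184, 0.664, 0], "jaw":1}, {"xyz":[-0.184, 0.664, 0], "jaw":1}, {"xyz":[-0.184, 0.664, 0], "jaw":1}, {"rz":-1.1, "jaw":1}, {"rz":-1.1, "jaw":1}, {"rz":-1.1, "jaw":1}, {"rz":-1.08, "jaw":1}, {"xyz":[0, 0, 0.84], "jaw":1}, {"xyz":[0, 0, 0.84], "jaw":1}, {"xyz":[0, 0, 0.84], "jaw":1}, {"xyz":[0, 0, 0.6], "jaw":1}, {"jaw":1}]' | python3 nudge.py 50
```

```text
lock [ 0.4776 -0.1999  0.074 ] [-0.0007 -0.0029  0.1483]
screw [ 0.4118 -0.1442  0.056 ] [-0.0732 -0.0494  0.1663]
brass50 [0.4466 0.0842 0.05  ] [-0.0687 -0.2804  0.1723]
brass40 [0.4435 0.0936 0.04  ] [-0.0729 -0.2893  0.1823]
black45 [ 0.4327 -0.0442  0.045 ] [-0.0656 -0.1513  0.1773]
t: 3.9
eef_pos: [0.421, -0.3276, 0.0626]
tool_rot: [-0.003, 0.988, 0.152, -0.003]
contact_force: [0.2, -0.7, -0.4]
gripper_width: 1.002
grasp_force: 0.0
```

```bash
echo '[{"jaw":1}, {"jaw":1}]' | python3 nudge.py
```

```text
t: 4.1
eef_pos: [0.425, -0.3303, 0.0682]
tool_rot: [0.001, 0.988, 0.151, 0.001]
contact_force: [0.7, -0.1, 0.3]
gripper_width: 0.999
grasp_force: 0.0
```

Converted, 0.01 m is 0.2.

```bash
echo '[{"xyz":[0, 0, 0.2], "jaw":1}, {"jaw":0.5}, {"jaw":0.1}, {"jaw":0.0}, {"jaw":0.0}, {"jaw":0.0}, {"jaw":0.0}, {"jaw":0.0}]' | python3 nudge.py 50
```

```text
t: 4.9
eef_pos: [0.4239, -0.3293, 0.0565]
tool_rot: [0.0, 0.988, 0.151, 0.0]
contact_force: [-0.6, 1.4, 2.5]
gripper_width: 0.182
grasp_force: 50.3
```

```bash
echo '[{"xyz":[0, 0, -0.4], "jaw":0}, {"xyz":[0, 0, -0.6], "jaw":0}, {"xyz":[0, 0, -0.6], "jaw":0}, {"xyz":[0, 0, -0.6], "jaw":0}, {"xyz":[0, 0, -0.4], "jaw":0}, {"jaw":0}, {"jaw":0}, {"jaw":0}]' | python3 nudge.py
python3 - <<'E'
from h import *
im,o=snap('wrist','w3.png'); print(o['eef_pos'],o['tool_rot'])
st,ce,P=barfit(im,'wrist',o,o['eef_pos'][2]+.019+.008); R=Rq(o['tool_rot'])
print(st,ce); Q=(np.c_[P,np.full(len(P),o['eef_pos'][2]+.027)]-o['eef_pos'])@R
print(Q.min(0),Q.max(0),Q.mean(0)); print(cv2.minAreaRect((Q[:,:2]*1e4).astype(np.float32)))
u,v=ce.astype(int); cv2.imwrite('pics/c5.png',cv2.resize(im[v-80:v+80,u-100:u+100],(750,600),interpolation=3))
E
```

```text
t: 5.7
eef_pos: [0.4229, -0.3288, 0.1849]
tool_rot: [-0.001, 0.988, 0.151, -0.001]
contact_force: [-0.4, -0.5, -1.8]
gripper_width: 0.178
grasp_force: 50.1
[ 0.42287646 -0.32881334  0.1848521 ] [-8.21785363e-04  9.88483739e-01  1.51322027e-01 -9.30963311e-04]Traceback (most recent call last):
  File "<stdin>", line 3, in <module>
  File "h.py", line 24, in barfit
    return st[i],ce[i],np.array([pix2z(n,a,c,ztop,o)[:2] for a,c in zip(u,v)])
                                 ~~~~~^^^^^^^^^^^^^^
  File "h.py", line 15, in pix2z
    c,f,M=cam(n,o); K=np.array([[f,0,c['cx']],[0,f,c['cy']],[0,0,1.]])
          ~~~^^^^^
  File "h.py", line 9, in cam
    c=bot.camera_info(n); f=200/np.tan(np.radians(c['vertical_fov'])/2)
ValueError: time passes only in moves, steps and waits
```

```bash
python3 - <<'E'
import pickle
from station import bot
pickle.dump({n:bot.camera_info(n) for n in('scene','top','wrist')},open('cam.pkl','wb'))
E
sed -i "s/^from station import bot/from station import bot\nimport pickle\nCI=pickle.load(open('cam.pkl','rb'))/; s/c=bot.camera_info(n)/c=CI[n]/" h.py
python3 - <<'E'
from h import *
im=cv2.imread('pics/w3.png'); o=dict(eef_pos=np.array([ 0.42287646,-0.32881334,0.1848521 ]),tool_rot=np.array([-8.21785363e-04,9.88483739e-01,1.51322027e-01,-9.30963311e-04]))
st,ce,P=barfit(im,'wrist',o,o['eef_pos'][2]+.019+.008); R=Rq(o['tool_rot'])
print(st,ce); Q=(np.c_[P,np.full(len(P),o['eef_pos'][2]+.027)]-o['eef_pos'])@R
print(Q.min(0),Q.max(0),Q.mean(0)); print(cv2.minAreaRect((Q[:,:2]*1e4).astype(np.float32)))
u,v=ce.astype(int); cv2.imwrite('pics/c5.png',cv2.resize(im[v-80:v+80,u-100:u+100],(750,600),interpolation=3))
E
```

```text
[ 303  212   38  122 4159] [321.23996153 271.43039192]
[-0.02580109 -0.00804833 -0.0270558 ] [ 0.02993816  0.00705961 -0.02694936] [ 0.00370234 -0.00053779 -0.02700495]
((20.672607421875, -4.1051025390625), (557.6175537109375, 150.78956604003906), 0.2534749507904053)
```

View pics/c5.png

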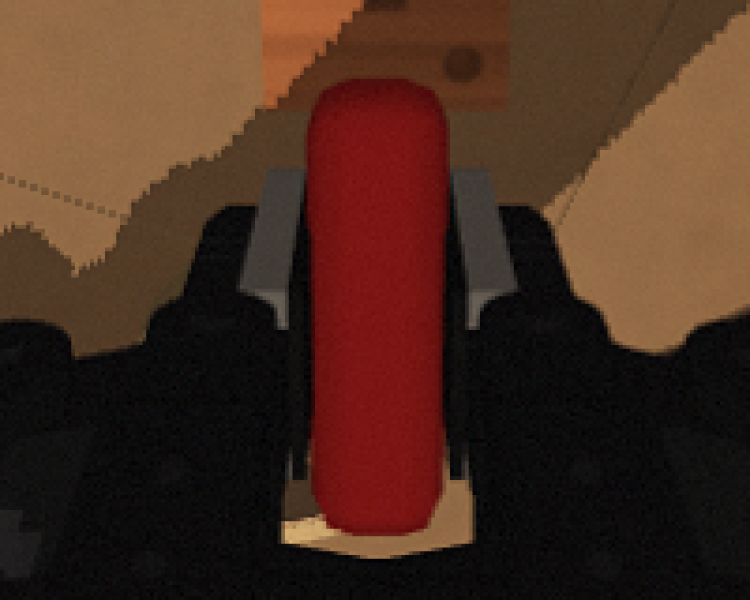

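The bar is square in the fingers, with its centre at tool x ≈ −1 mm and y ≈ 0. I'll carry it over the lock now.

Converted, -0.0265 m is -0.53, 0.0228 m is 0.456, 0.11 rad is 1.1.

```bash
echo '[{"xyz":[0.456, -0.53, 0], "jaw":0}, {"xyz":[0.456, -0.53, 0], "jaw":0}, {"xyz":[0.456, -0.53, 0], "jaw":0}, {"xyz":[0.456, -0.53, 0], "jaw":0}, {"rz":1.1, "jaw":0}, {"rz":1.1, "jaw":0}, {"rz":1.1, "jaw":0}, {"rz":1.05, "jaw":0}, {"xyz":[0, 0, 0.4], "jaw":0}, {"xyz":[0, 0, 0.4], "jaw":0}, {"jaw":0}, {"jaw":0}, {"jaw":0}, {"jaw":0}]' | python3 nudge.py
cat > st.py <<'E'
from h import *
o=bot.get_obs(); R=Rq(o['tool_rot']); p=o['eef_pos']
print(p.round(4),'yaw',np.degrees(np.arctan2(R[1,0],R[0,0])).round(2),'q',o['q'].round(2),'f',o['contact_force'].round(1),'tz',o['torque'].round(2),'g',o['grasp_force'].round(1))
import sys
if len(sys.argv)>1: print('tool delta',(R.T@(np.array(eval(sys.argv[1]))-p)).round(4))
E
python3 st.py '[.4785,-.2003,.145]'
```

```text
t: 7.15
eef_pos: [0.4797, -0.2011, 0.1471]
tool_rot: [0.0, 0.998, -0.066, 0.001]
contact_force: [1.2, -0.1, -1.0]
gripper_width: 0.178
grasp_force: 50.0Traceback (most recent call last):
  File "st.py", line 3, in <module>
    print(p.round(4),'yaw',np.degrees(np.arctan2(R[1,0],R[0,0])).round(2),'q',o['q'].round(2),'f',o['contact_force'].round(1),'tz',o['torque'].round(2),'g',o['grasp_force'].round(1))
                                                                                                                                                            ^^^^^^^^^^^^^^^^^^^^^^
AttributeError: 'float' object has no attribute 'round'
```

```bash
sed -i "s/o\['grasp_force'\].round(1)/o['grasp_force']/" st.py; echo '[{"xyz":[-0.026, -0.012, 0.2], "jaw":0}, {"xyz":[0, 0, 0.2], "jaw":0}, {"jaw":0}, {"jaw":0}, {"jaw":0}]' | python3 nudge.py; python3 st.py '[.4785,-.2003,.120]'
```

```text
t: 7.65
eef_pos: [0.478, -0.2002, 0.1263]
tool_rot: [0.0, 0.998, -0.066, 0.0]
contact_force: [-0.4, 0.1, -0.9]
gripper_width: 0.177
grasp_force: 50.0
[ 0.478  -0.2002  0.1263] yaw -7.52 q [ 0.4   0.36 -0.15  2.02  0.08  0.77 -1.5 ] f [-0.4  0.1 -0.9] tz [ 0.02  0.   -0.02] g 50.019543170928955
tool delta [0.0005 0.     0.0063]
```

Converted, 0.006 m is 0.12, 0.005 m is 0.1.

```bash
echo '[{"xyz":[0.01, 0, 0.12], "jaw":0}, {"xyz":[0, 0, 0.1], "jaw":0}, {"xyz":[0, 0, 0.06], "jaw":0}, {"jaw":0}]' | python3 nudge.py; python3 st.py '[.4785,-.2003,.090]'
```

```text
t: 8.05
eef_pos: [0.4783, -0.2001, 0.1118]
tool_rot: [-0.0, 0.998, -0.065, -0.0]
contact_force: [1.0, -0.6, -1.3]
gripper_width: 0.18
grasp_force: 50.0
[ 0.4783 -0.2001  0.1118] yaw -7.51 q [ 0.4   0.38 -0.15  2.03  0.08  0.74 -1.5 ] f [ 1.  -0.6 -1.3] tz [-0.   -0.13 -0.01] g 50.00727832317352
tool delta [0.0002 0.0002 0.0218]
```

```bash
echo '[{"xyz":[0, 0, 0.12], "jaw":0}, {"xyz":[0, 0, 0.12], "jaw":0}, {"xyz":[0, 0, 0.12], "jaw":0}, {"xyz":[0, 0, 0.06], "jaw":0}, {"xyz":[0, 0, 0.04], "jaw":0}, {"jaw":0}, {"jaw":0}, {"jaw":0}]' | python3 nudge.py; python3 st.py '[.4785,-.2003,.090]'
```

```text
t: 8.85
eef_pos: [0.4786, -0.2002, 0.0903]
tool_rot: [0.0, 0.998, -0.066, 0.0]
contact_force: [-2.8, 2.2, 11.2]
gripper_width: 0.177
grasp_force: 51.6
[ 0.4786 -0.2002  0.0903] yaw -7.52 q [ 0.4   0.42 -0.15  2.04  0.09  0.69 -1.51] f [-2.8  2.2 11.2] tz [0.41 0.63 0.03] g 51.603646874427795
tool delta [-0.0001  0.0001  0.0003]
```

Converted, 0.0001 m is 0.002, 0.1 rad is 1.

```bash
echo '[{"xyz":[0, 0.002, 0], "rz":1, "jaw":0}, {"xyz":[0, 0.002, 0], "rz":1, "jaw":0}, {"xyz":[0, 0.002, 0], "rz":1, "jaw":0}, {"xyz":[0, 0.002, 0], "rz":1, "jaw":0}, {"xyz":[0, 0.002, 0], "rz":1, "jaw":0}, {"xyz":[0, 0.002, 0], "rz":1, "jaw":0}, {"xyz":[0, 0.002, 0], "rz":1, "jaw":0}, {"xyz":[0, 0.002, 0], "rz":1, "jaw":0}, {"jaw":0}, {"jaw":0}]' | python3 nudge.py; python3 st.py
```

```text
t: 9.85
eef_pos: [0.4791, -0.2009, 0.0904]
tool_rot: [-0.0, 0.894, -0.449, 0.001]
contact_force: [0.0, 1.1, 8.5]
gripper_width: 0.178
grasp_force: 51.2
[ 0.4791 -0.2009  0.0904] yaw -53.34 q [ 0.24  0.41  0.05  2.05 -0.03  0.68 -2.2 ] f [0.  1.1 8.5] tz [0.33 0.06 0.01] g 51.19940936565399
```

```bash
echo '[{"xyz":[0, 0.002, 0], "rz":1, "jaw":0}, {"xyz":[0, 0.002, 0], "rz":1, "jaw":0}, {"xyz":[0, 0.002, 0], "rz":1, "jaw":0}, {"xyz":[0, 0.002, 0], "rz":1, "jaw":0}, {"xyz":[0, 0.002, 0], "rz":1, "jaw":0}, {"rz":0.5, "jaw":0}, {"jaw":0}, {"jaw":0}, {"jaw":0}]' | python3 nudge.py; python3 st.py
```

```text
t: 10.75
eef_pos: [0.4786, -0.2015, 0.0903]
tool_rot: [-0.0, 0.738, -0.675, 0.001]
contact_force: [-0.5, 0.6, 7.8]
gripper_width: 0.181
grasp_force: 51.2
[ 0.4786 -0.2015  0.0903] yaw -84.86 q [ 0.13  0.42  0.19  2.06 -0.12  0.68 -2.66] f [-0.5  0.6  7.8] tz [0.18 0.05 0.04] g 51.22372627258301
```

Converted, 0.06 rad is 0.6.

```bash
echo '[{"rz":0.6, "jaw":0}, {"rz":0.5, "jaw":0}, {"jaw":0}, {"jaw":0}, {"jaw":0}]' | python3 nudge.py; python3 st.py
```

```text
t: 11.25
eef_pos: [0.4785, -0.2016, 0.0903]
tool_rot: [0.0, -0.7, 0.714, -0.001]
contact_force: [-1.7, 0.7, 8.1]
gripper_width: 0.174
grasp_force: 51.3
[ 0.4785 -0.2016  0.0903] yaw -91.17 q [ 0.11  0.42  0.21  2.06 -0.14  0.68 -2.75] f [-1.7  0.7  8.1] tz [0.15 0.17 0.08] g 51.275537610054016
```

```bash
echo '[{"jaw":0.4}, {"jaw":0.8}, {"jaw":1}, {"jaw":1}, {"jaw":1}, {"xyz":[0, 0, -0.4], "jaw":1}, {"xyz":[0, 0, -0.6], "jaw":1}, {"xyz":[0, 0, -0.6], "jaw":1}, {"xyz":[0, 0, -0.6], "jaw":1}]' | python3 nudge.py && echo '[{"rz":-1.49, "jaw":1}, {"rz":-1.49, "jaw":1}, {"rz":-1.49, "jaw":1}, {"rz":-1.49, "jaw":1}, {"rz":-1.49, "jaw":1}, {"rz":-1.49, "jaw":1}, {"rz":-1.49, "jaw":1}, {"rz":-1.49, "jaw":1}, {"rz":-1.49, "jaw":1}, {"rz":-1.49, "jaw":1}, {"xyz":[-0.234, -0.676, 0], "jaw":1}, {"xyz":[-0.234, -0.676, 0], "jaw":1}, {"xyz":[-0.234, -0.676, 0], "jaw":1}, {"jaw":1}, {"jaw":1}, {"jaw":1}]' | python3 nudge.py
python3 - <<'E'
from h import *
im,o=snap('wrist','w4.png'); np.save('o4.npy',np.r_[o['eef_pos'],o['tool_rot']]); cv2.imwrite('pics/c6.png',cv2.resize(im,(800,500),interpolation=3))
E
python3 st.py
```

```text
t: 12.15
eef_pos: [0.4773, -0.2011, 0.2003]
tool_rot: [-0.0, -0.7, 0.714, 0.0]
contact_force: [-0.0, -0.4, 0.2]
gripper_width: 0.999
grasp_force: 0.0
t: 13.75
eef_pos: [0.453, -0.0977, 0.1994]
tool_rot: [0.0, 0.999, -0.051, 0.0]
contact_force: [0.9, 0.3, 0.1]
gripper_width: 1.0
grasp_force: 0.0
[ 0.453  -0.0979  0.1993] yaw -5.91 q [ 0.13  0.17 -0.06  2.07  0.01  0.9  -1.61] f [0.4 0.9 0.3] tz [-0.03  0.03  0.02] g 0.0
```

View pics/c6.png

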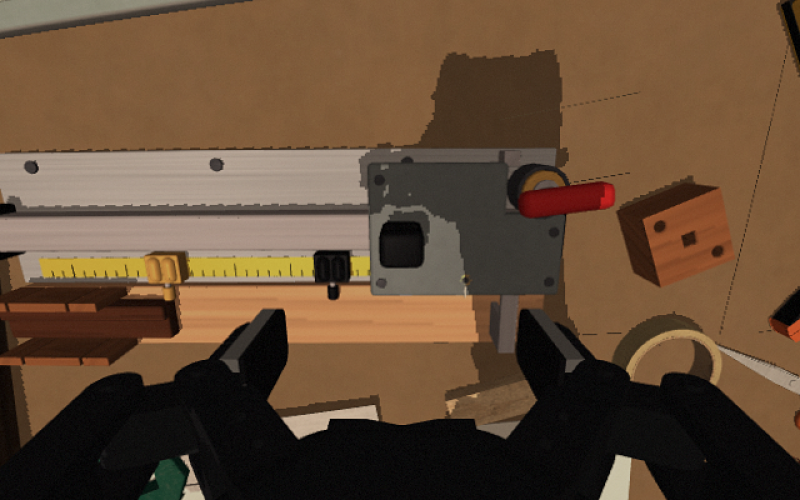

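The key stands in the lock with its bar turned along the rail, and the rail lies parallel to the image rows. The grip top is centred near (402,240), the ball screw near (465,280), the brass gap near (166,265) and the black gap near (332,265), all at 800-pixel scale.

```bash
python3 - <<'E'
from h import *
def ob(f): a=np.load(f); return dict(eef_pos=a[:3],tool_rot=a[3:])
o2,o4=ob('o2.npy'),ob('o4.npy'); R=Rq(o4['tool_rot']); s=.8
T=lambda u,v,z: R.T@(pix2z('wrist',u*s,v*s,z,o4)-o4['eef_pos'])
print('gripbase-top',T(402,243,.098),'screw',T(465,280,.056))
for n,u,v,u2,v2 in [('brass',166,264,87,302),('black',332,264,232,298)]:
    for z in(.03,.035,.04,.045,.05): print(n,z,T(u,v,z).round(4),(pix2z('wrist',u*s,v*s,z,o4)-pix2z('wrist',u2*s,v2*s,z,o2)).round(4))
im=cv2.imread('pics/w4.png'); a=cv2.resize(im[170:250,90:290],(800,320),interpolation=3); b=cv2.resize(im[170:240,280:400],(480,280),interpolation=3)
out=np.zeros((600,800,3),np.uint8); out[:320]=a; out[320:,:480]=b; cv2.imwrite('pics/c7.png',out)
E
```

```text
gripbase-top [ 0.00477147 -0.00016084  0.1013631 ] screw [-0.03573044  0.04929143  0.14337271]
brass 0.03 [-0.0305 -0.201   0.1693] [0.0009 0.0025 0.    ]
brass 0.035 [-0.0289 -0.1978  0.1643] [0.0006 0.0039 0.    ]
brass 0.04 [-0.0274 -0.1946  0.1593] [0.0003 0.0052 0.    ]
brass 0.045 [-0.0258 -0.1914  0.1543] [0.     0.0065 0.    ]
brass 0.05 [-0.0243 -0.1881  0.1493] [-0.0003  0.0079  0.    ]
black 0.03 [-0.0305 -0.0592  0.1693] [0.0002 0.0004 0.    ]
black 0.035 [-0.029  -0.0583  0.1643] [-0.      0.0019  0.    ]
black 0.04 [-0.0274 -0.0574  0.1593] [-0.0003  0.0034  0.    ]
black 0.045 [-0.0259 -0.0564  0.1543] [-0.0006  0.0049  0.    ]
black 0.05 [-0.0243 -0.0555  0.1493] [-0.0008  0.0064  0.    ]
```

View pics/c7.png

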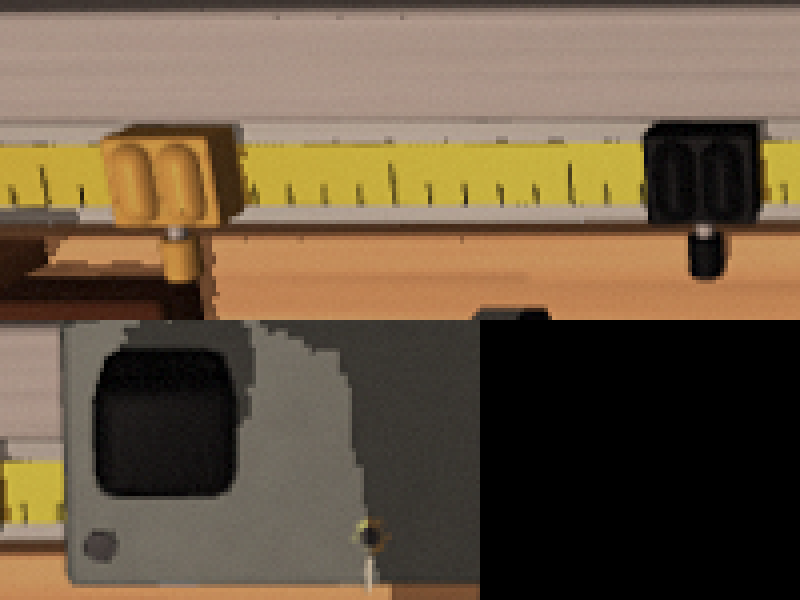

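```bash
python3 - <<'E'
from h import *
a=np.load('o4.npy'); o=dict(eef_pos=a[:3],tool_rot=a[3:]); R=Rq(o['tool_rot'])
T=lambda u,v,z: R.T@(pix2z('wrist',u,v,z,o)-o['eef_pos'])
print(T(321,196,.098),T(372.5,224.2,.056))
for z in(.015,.02,.025,.03,.04): print(z,T(129,215,z)[:2],T(264.5,215.5,z)[:2])
# independent: top camera gaps (crop 2.6x from 110,140)
for z in(.02,.03,.04):
  b,k=[pix2z('top',110+u/2.6,140+v/2.6,z) for u,v in((205,147),(369,162))]
  s=pix2z('top',110+490/2.6,140+171/2.6,.056); print('top',z,np.linalg.norm(b-s),np.linalg.norm(k-s))
E
python3 st.py
```

```text
[ 0.00342835 -0.00065035  0.1013625 ] [-0.03593885  0.04979113  0.14337287]
0.015 [-0.03955685 -0.21572524] [-0.04018372 -0.06353982]
0.02 [-0.03794153 -0.21242893] [-0.03855879 -0.06257497]
0.025 [-0.0363262  -0.20913262] [-0.03693386 -0.06161013]
0.03 [-0.03471088 -0.20583631] [-0.03530893 -0.06064529]
0.04 [-0.03148023 -0.19924369] [-0.03205907 -0.05871561]
top 0.02 0.2587288614447803 0.11541351847343781
top 0.03 0.25419653172000856 0.11100404382524484
top 0.04 0.2500372154055135 0.10739907208958861
[ 0.453  -0.0979  0.1993] yaw -5.91 q [ 0.13  0.17 -0.06  2.07  0.01  0.9  -1.61] f [0.4 0.9 0.3] tz [-0.03  0.03  0.02] g 0.0
```

```bash
echo '[{"xyz":[0.02, -0.01, 0], "jaw":0.7}, {"xyz":[0, 0, 0.8], "jaw":0.7}, {"xyz":[0, 0, 0.8], "jaw":0.7}, {"xyz":[0, 0, 0.8], "jaw":0.7}, {"xyz":[0, 0, 0.34], "jaw":0.7}, {"jaw":0.7}, {"jaw":0.7}, {"jaw":0.4}, {"jaw":0.2}, {"jaw":0.2}, {"jaw":0.2}, {"jaw":0.2}, {"jaw":0.2}]' | python3 nudge.py 50; python3 st.py
```

```text
t: 15.1
eef_pos: [0.4551, -0.0966, 0.0637]
tool_rot: [0.0, 0.999, -0.051, 0.001]
contact_force: [-0.9, -0.5, 5.3]
gripper_width: 0.342
grasp_force: 49.4
[ 0.4551 -0.0966  0.0637] yaw -5.8 q [ 0.12  0.39 -0.06  2.18  0.04  0.57 -1.64] f [-0.9 -0.5  5.3] tz [-0.08  0.2   0.12] g 49.36523616313934
```

```bash
echo '[{"xyz":[0, -0.1, 0], "jaw":0.2}, {"xyz":[0, -0.2, 0], "jaw":0.2}, {"xyz":[0, -0.3, 0], "jaw":0.2}, {"xyz":[0, -0.3, 0], "jaw":0.2}, {"xyz":[0, -0.3, 0], "jaw":0.2}, {"jaw":0.2}, {"jaw":0.2}]' | python3 nudge.py; python3 st.py '[.4551,-.0966,.0637]'
```

```text
t: 15.8
eef_pos: [0.461, -0.0353, 0.0637]
tool_rot: [-0.0, 0.999, -0.05, 0.001]
contact_force: [-1.9, 2.0, 8.1]
gripper_width: 0.341
grasp_force: 49.9
[ 0.461  -0.0353  0.0637] yaw -5.73 q [-0.    0.39 -0.07  2.19  0.05  0.57 -1.77] f [-1.9  2.   8.1] tz [ 0.18  0.39 -0.05] g 49.85616624355316
tool delta [ 0.0003  0.0616 -0.    ]
```

The rows are not in the units I measure in: shifts go in shares of 50 mm and turns go in units of 0.1 rad. I convert before sending: -0.013 m is -0.26.

```bash
echo '[{"xyz":[0, -0.26, 0], "jaw":0.2}, {"xyz":[0, -0.26, 0], "jaw":0.2}, {"xyz":[0, -0.26, 0], "jaw":0.2}, {"xyz":[0, -0.26, 0], "jaw":0.2}, {"xyz":[0, -0.26, 0], "jaw":0.2}, {"xyz":[0, -0.26, 0], "jaw":0.2}, {"xyz":[0, -0.26, 0], "jaw":0.2}, {"xyz":[0, -0.26, 0], "jaw":0.2}, {"xyz":[0, -0.26, 0], "jaw":0.2}, {"xyz":[0, -0.26, 0], "jaw":0.2}, {"jaw":0.2}, {"jaw":0.2}]' | python3 nudge.py
python3 - <<'E'
from h import *
im,o=snap('wrist','w5.png'); np.save('o5.npy',np.r_[o['eef_pos'],o['tool_rot']]); cv2.imwrite('pics/c8.png',cv2.resize(im[150:380],(800,288),interpolation=3))
E
python3 st.py '[.4551,-.0966,.0637]'
```

```text
t: 17.0
eef_pos: [0.4735, 0.0944, 0.0637]
tool_rot: [-0.001, 0.999, -0.05, 0.001]
contact_force: [-2.7, 2.2, 8.7]
gripper_width: 0.345
grasp_force: 50.6
[0.4735 0.0942 0.0637] yaw -5.73 q [-0.26  0.41 -0.08  2.14  0.06  0.59 -2.05] f [-3.4  2.3  9. ] tz [ 0.24  0.54 -0.01] g 50.58159828186035
tool delta [ 0.0007  0.1917 -0.0003]
```

```bash
cat > f.py <<'E'
from h import *
o=bot.get_obs(); p=o['eef_pos']; y=np.array([.0995,.995]); d=p[:2]-[.4551,-.0966]
print('travel %.4f  Frail %.2f Fx %.2f'%(d@y, o['contact_force'][:2]@y, o['contact_force'][0]))
E
echo '[{"xyz":[0, -0.2, 0], "jaw":0.2}, {"xyz":[0, -0.2, 0], "jaw":0.2}, {"xyz":[0, -0.2, 0], "jaw":0.2}, {"xyz":[0, -0.2, 0], "jaw":0.2}, {"xyz":[0, -0.2, 0], "jaw":0.2}, {"xyz":[0, -0.06, 0], "jaw":0.2}, {"jaw":0.2}, {"jaw":0.2}]' | python3 nudge.py >/dev/null; python3 f.py
echo '[{"xyz":[0, -0.04, 0], "jaw":0.2}, {"jaw":0.2}, {"jaw":0.2}]' | python3 nudge.py >/dev/null; python3 f.py
echo '[{"xyz":[0, -0.04, 0], "jaw":0.2}, {"jaw":0.2}, {"jaw":0.2}]' | python3 nudge.py >/dev/null; python3 f.py
echo '[{"xyz":[0, -0.04, 0], "jaw":0.2}, {"jaw":0.2}, {"jaw":0.2}]' | python3 nudge.py >/dev/null; python3 f.py
echo '[{"xyz":[0, -0.04, 0], "jaw":0.2}, {"jaw":0.2}, {"jaw":0.2}]' | python3 nudge.py >/dev/null; python3 f.py
```

```text
travel 0.2443  Frail 0.61 Fx -3.67
travel 0.2447  Frail -3.64 Fx -3.89
travel 0.2457  Frail -6.14 Fx -5.57
travel 0.2486  Frail -3.64 Fx -4.08
travel 0.2519  Frail 0.96 Fx -2.50
```

```bash

echo '[{"xyz":[0, -0.04, 0], "jaw":0.2}, {"jaw":0.2}, {"jaw":0.2}, {"jaw":0.2}]' | python3 nudge.py >/dev/null; python3 f.py
echo '[{"xyz":[0, -0.04, 0], "jaw":0.2}, {"jaw":0.2}, {"jaw":0.2}, {"jaw":0.2}]' | python3 nudge.py >/dev/null; python3 f.py
echo '[{"xyz":[0, -0.04, 0], "jaw":0.2}, {"jaw":0.2}, {"jaw":0.2}, {"jaw":0.2}]' | python3 nudge.py >/dev/null; python3 f.py
```

```text
travel 0.2554  Frail 4.52 Fx -2.42
travel 0.2569  Frail 1.85 Fx -3.70
travel 0.2575  Frail -1.95 Fx -4.75
```

```bash

echo '[{"xyz":[0, -0.04, 0], "jaw":0.2}, {"jaw":0.2}, {"jaw":0.2}, {"jaw":0.2}]' | python3 nudge.py >/dev/null; python3 f.py
echo '[{"xyz":[0, 0.04, 0], "jaw":0.2}, {"jaw":0.2}, {"jaw":0.2}, {"jaw":0.2}]' | python3 nudge.py >/dev/null; python3 f.py
echo '[{"xyz":[0, 0.04, 0], "jaw":0.2}, {"jaw":0.2}, {"jaw":0.2}, {"jaw":0.2}]' | python3 nudge.py >/dev/null; python3 f.py
```

```text
travel 0.2580  Frail -5.34 Fx -4.56
travel 0.2573  Frail -0.97 Fx -4.21
travel 0.2567  Frail 2.62 Fx -1.95
```

```bash

echo '[{"xyz":[0, -0.024, 0], "jaw":0.2}, {"jaw":0.2}, {"jaw":0.2}, {"jaw":0.2}, {"jaw":0.2}, {"jaw":0.2}]' | python3 nudge.py; python3 f.py
python3 -c "
from station import bot
print(bot.hand_in())"
```

```text
t: 22.05
eef_pos: [0.4799, 0.1594, 0.0637]
tool_rot: [-0.0, 0.999, -0.05, 0.0]
contact_force: [-3.7, 0.4, 8.7]
gripper_width: 0.347
grasp_force: 50.6
travel 0.2571  Frail 0.04 Fx -3.73
the job is handed in; nothing more can be done
None
```

I handed the job in at about 22 s: the T-key is in the lock and turned free, and the stop is still held by its grip in the brass preset's notch. The notch was found by the rail force, which is about zero at 257 mm of travel; I took no picture there, and hand-in returned no verdict.

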